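# Lock a rubber stamp into the stamping jig

### The job

Fit the wooden stamp block, rubber side down, into the window of the blue stamping jig so that it lies flat on the bed. Then lock it in: push the red spring-loaded wing knob down and turn it clockwise to its stop, so that its steel finger stays down across the end of the stamp. Leave the other things on the table where they are.

Things in the scene. Friction and masses are not known exactly. Their poses are not given: they have to be found in the camera images.
- stamp: wood-mounted rubber stamp: light wood block 45 (x) x 68 (y) mm on a red rubber foot 5 mm high and 2 to 3 mm narrower all round; 24 mm high in all, loose, starts rubber down on the table. Origin at the centre of the underside, z up, x along the short side (grasp across it). May go into the window either way round (half turn).
- jig: fixed stamping jig: aluminium plate 100 (x) x 150 (y) x 4 mm with a blue window frame 10 mm high, 12 mm wide all round. Origin on the table below the window's centre, z up, x and y along the window's short and long sides. The knob's vertical axis is at x = 0, y = +65 mm, in a black round housing (radius 21.5 mm, top at z = 24 mm). The jig may stand left or right of the stamp.
- window (a point): centre of the window on the bed (4 mm above the table), axes as the jig's. Window 48.5 (x) x 71.5 (y) mm, 10 mm deep, its mouth bevelled 2 mm: the stamp's origin comes to this point and the stamp then stands 14 mm proud of the frame.
- knob_grip (a point): point on the knob's axis to grip, 64 mm above the table while up; moves and turns with the knob, z up. Red wing 40 mm long (x), 12 mm thick (y, grasp across it), from 14 mm below to 10 mm above this point. Under it a black hub (radius 11, top 13.5 mm below this point) and a steel clamp finger 14 mm wide, reaching 44 mm out along +x, its underside 26.5 mm below this point.
- lock_push (a joint): how far the captive knob is pushed down, m: 0 up (spring, 4 to 8 N), 0.009 at the lower stop. It turns into its thread only when pushed, best to the stop; turned in, the thread holds it at about 0.008 by itself.
- lock_turn (a joint): turn of the knob, rad, clockwise from above positive, range -0.2 to 1.35; starts near 0. Not pushed, it is blocked beyond about 0.3; pushed, it turns to the stop at 1.35, where the clamp finger points along the jig's -y over the stamp's end, just above its top. Past about 1.0 it is locked and stays when let go; needs about 0.1 N m.
- ink: bystander: magenta ink pad box, 42 x 66 x 19 mm, origin at the centre of its underside; to be left alone
- gold_tin: bystander: round gold tin, diameter 64, height 34 mm, origin at the centre of its underside; to be left alone
- teal_roll: bystander: roll of teal tape, diameter 54, height 18 mm, origin at the centre of its underside; to be left alone
- runner: bystander: mint-green glue runner, 60 x 107 x 21 mm, origin at the centre of its underside; to be left alone

How it is judged (in metres and radians):
On the way, in this order (a step that is already met when the one before it is completed fails the run):
1. the stamp lies flat in the window, the knob not yet turned in (horizontal distance between stamp and window below 0.004 m and z of stamp in the frame of window below 0.003 m and angle between stamp's own z axis and vertical below 0.08 rad and value of joint lock_turn below 0.6 rad), for 0.2 s.
2. the knob is pushed down and turned in (value of joint lock_turn above 1.05 rad and value of joint lock_push above 0.0065 m), for 0.2 s.
At the end, for the whole second after the job is handed in: The stamp lies at rest in the window, rubber down: within 4 mm of its centre, 3 mm of the bed's height and 0.08 rad of flat and square; the knob is locked by itself: turned beyond 1.05 rad and down by more than 6.5 mm (all of step 2 and horizontal distance between stamp and window below 0.004 m and z of stamp in the frame of window between -0.003 and 0.003 m and angle between the x axis of stamp and the x axis of jig, either way round below 0.08 rad and angle between stamp's own z axis and vertical below 0.08 rad and linear speed of stamp below 0.02 m/s); the robot touches nothing.
It fails at once if another loose thing on the table is shifted by more than 30 mm (distance of any of ink, gold_tin, teal_roll, runner from where it was at the start of the episode above 0.03 m).
It also fails if it takes over 61 s, if anything falls off the work surface, if the arm or the gripper's body presses on something with over 40 N, if the wrist force passes 120 N, or if a joint passes its speed limit or range.

### The arm

A 6-joint arm with a two-finger parallel gripper is mounted at the origin on a cart in front of the work surface, level with it; the furniture and walls round the work are solid. World frame = base frame: x ahead of the robot, y to its left, z up, the work surface at z = 0. Lengths are in mm, angles in rad, forces in N, time in s.
With the tool pointing down it reaches from about 300 to 775 mm from the base axis. Payload 14.6 kg.
Tool frame: the origin (TCP) lies between the finger pads; the fingertips stand ahead of it and the grasp point (between the pads) lies 11 mm behind it (manip.finger_overhang is the z of the fingertips in the tool frame, in mm); z points along the fingers, y is the line along which they close (so a half turn about z gives the same grasp; the last joint's range is limited). The gripper opens to 94 mm and grips with 3 to 60 N. Pads are 16 mm wide; open, the fingers measure 119 mm over their backs; the gripper's body (75 mm by 177 mm) begins 78 mm behind the grasp point.
Start: joints at [-1.188, 0.3, 1.521, -0, 1.321, -0.067], TCP at [239.124, -495.287, 213.446] pointing down, gripper open.
Joint ranges: [-3.03, 3.03], [-0.79, 2.21], [0.23, 2.52], [-1.04, 4.18], [0, 3.07], [-2.55, 2.55]. Speed limits (rad/s): [2.22, 2.22, 2.57, 3.14, 3.14, 3.14].

### API

Orientations are given as [roll, pitch, yaw] about the fixed x, y, z axes, in that order (R = Rz(yaw) Ry(pitch) Rx(roll)).
In Python, from cell import manip gives the robot as it stands.
- The arm moves only by the tool jog_arm, never from a script. Its argument "series" is a list of rows, each a list of 7 numbers: the shift along the world's x, y, z as a fraction of full scale, then the turn, a rotation vector about the world's x, y, z as a fraction of full scale, then the closure, from 0 (fully open) to 1 (shut). In form: [[dx, dy, dz, wx, wy, wz, fingers], ...]. A call has 1 to 8 rows; each row is the pose to reach, as a shift and turn from the pose commanded when the call began; what a row does not reach only later rows make up. Full scale, the value 1, is 120 mm for a shift and 90 degrees for a turn. A row lasts 1/12 s, in which the tool goes at most 41.7 mm and 7.16 degrees, less where a joint would pass 70% of its speed; a pose out of reach is approached as far as the arm can. A call with a number of a shift or a turn outside -1 to 1 is refused whole. A call with a gripper value outside its range is refused whole. The fingers move at their own pace and stop on an object; "grip_force" is the grip in N (left out, the last holds). Time passes only in rows, so rows that repeat a pose let the fingers close. It gives the time, the measured TCP pose, the force, the opening and the grip force at its end, in the units of the state.
- manip.read_state(): the state, without advancing time (a new reading comes with each control period).
- manip.camera(name): name is "scene" or "top" or "wrist"; returns a dict with "frame" (400x640x3 uint8, red, green, blue), "vfov" (degrees; the focal length in pixels is half the picture's height over the tangent of half this angle, whatever the lens; pixels are square), "cx", "cy" (the principal point, pixels), "R" (3x3) and "t" (3): a world point X has camera coordinates R X + t; the wrist camera has in their place "hand_eye" (4x4, takes a point from camera to tool coordinates, whose origin is the TCP and whose axes are the flange's). Camera axes: x right, y down, z forward; pixel columns grow to the right and rows downward; lengths in mm; the calibration is good to about 2 mm. A picture is of the moment at which its call begins: read the wrist's pose just before it. There is no depth.
- manip.sign_off(): hands the job in; it is judged then, once.
The state is a dict: "clock": time; "joints": joint angles; "qd": joint speeds; "effort": joint torques, N m; "eef_pos": TCP position; "eef_rot": TCP orientation; "wrist_force": force on the tool from outside, world axes, zero at the start; "moment": the same for the moment, N m; "finger_gap": finger opening in mm; "finger_force": force on a finger pad.
Only numpy, scipy, OpenCV 4.12 (cv2) and the standard library are available. Lean on these libraries where they do the work, as an engineer would, in place of code of your own. Each camera call takes 0.05 s, during which the arm holds its last target. There are 200 camera calls.

## Working session

There is one attempt and no reset: what is moved stays moved. The work goes in short steps, Python scripts to look and compute and a tool call to move; the robot and the scene stay as the last step left them, time stands still between calls to the robot, and variables do not carry over. Pictures are saved under pics/ and viewed, at most 10 in all, crops included, and the job is handed in when it is done.

Besides the shell and the picture viewer there is one more tool, called after "Emit:" as name([rows], argument=value, ...), one row to a line, values as JSON. jog_arm: Moves the arm, as the interface text tells. Its arguments: {"type":"object","properties":{"series":{"type":"array"},"grip_force":{"type":"number"}},"required":["series"]}

```bash
mkdir -p pics; ls; cat > h.py <<'E'
import numpy as np, cv2
from cell import manip
def save(n,name):
    c=manip.camera(n); cv2.imwrite(f'pics/{name}.png',c['frame'][:,:,::-1]); np.save(f'pics/{name}.npy',c,allow_pickle=True); return c
E
python3 - <<'E'
from h import *
s=manip.read_state();print(s, manip.finger_overhang)
for n in('top','scene','wrist'):
    c=save(n,n+'0');print(n,{k:np.round(v,3).tolist() for k,v in c.items() if k!='frame'})
E
```

```text
pics
{'clock': 0.0, 'joints': array([-1.18763324e+00,  3.00456340e-01,  1.52157101e+00,  1.47472314e-06,
        1.32071574e+00, -6.65814422e-02]), 'qd': array([ 0.00036633, -0.00057886,  0.00059891, -0.00183434,  0.00103754,
        0.00120316]), 'effort': array([ 3.03469724e-04, -5.31807554e+01, -3.52737808e+01,  7.08454801e-02,
        2.44062074e-02, -9.88723309e-05]), 'eef_pos': array([ 239.01633191, -495.06781747,  212.89868754]), 'eef_rot': array([-3.14044486e+00, -7.79665751e-05,  4.49744121e-01]), 'wrist_force': array([ 5.60212809e-01, -2.64984465e-04,  7.37068203e-01]), 'moment': array([0.04538182, 0.03135229, 0.05499342]), 'finger_force': 0.0, 'finger_gap': 93.87750667316612} 8.0
top {'vfov': 49.975, 'cx': 311.673, 'cy': 199.43, 'R': [[0.02, -1.0, -0.005], [-0.992, -0.019, -0.121], [0.121, 0.007, -0.993]], 't': [7.068, 553.483, 1505.325]}
scene {'vfov': 45.252, 'cx': 321.476, 'cy': 204.934, 'R': [[0.422, -0.906, -0.022], [-0.624, -0.273, -0.732], [0.658, 0.323, -0.681]], 't': [-228.103, 412.063, 1381.978]}
wrist {'vfov': 65.916, 'cx': 317.619, 'cy': 199.891, 'hand_eye': [[-0.001, -0.967, -0.254, 73.858], [1.0, -0.001, -0.0, 0.999], [-0.0, -0.254, 0.967, -170.725], [0.0, 0.0, 0.0, 1.0]]}
```

View pics/top0.png

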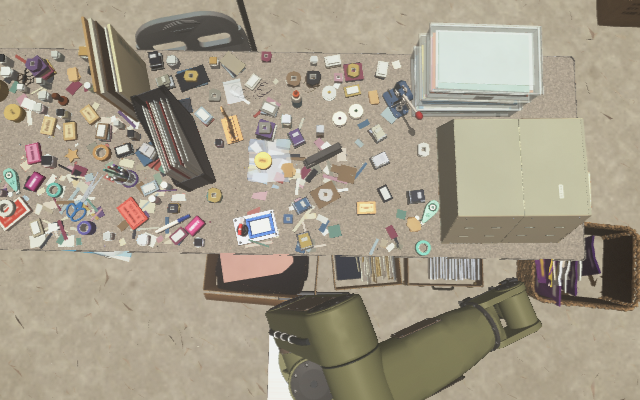

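View pics/scene0.png

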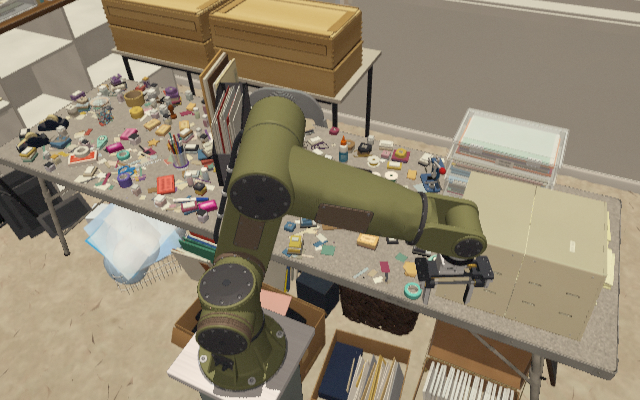

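The top view shows the blue jig at (257,227) with the red knob at its left (242,229), a tan block at (366,208) that is probably the stamp, the teal roll at (423,248), the runner at (430,212), and the gold tin at about (263,161). The scene view shows the arm hiding the jig, with the tan block at (367,241).

```bash
cat >> h.py <<'E'
def load(name): return np.load(f'pics/{name}.npy',allow_pickle=True).item()
def f(c): return 200/np.tan(np.radians(c['vfov']/2))
def ray(c,p):
    d=np.array([(p[0]-c['cx'])/f(c),(p[1]-c['cy'])/f(c),1.]); return -c['R'].T@c['t'], c['R'].T@d
def onz(c,p,z):
    o,d=ray(c,p); return o+d*(z-o[2])/d[2]
def tri(ca,pa,cb,pb):
    (o1,d1),(o2,d2)=ray(ca,pa),ray(cb,pb)
    s=np.linalg.lstsq(np.c_[d1,-d2],o2-o1,rcond=None)[0]
    a,b=o1+s[0]*d1,o2+s[1]*d2; return (a+b)/2,np.linalg.norm(a-b)
from scipy.spatial.transform import Rotation as Ro
def wrist(name):
    s=manip.read_state(); c=save('wrist',name)
    T=np.eye(4);T[:3,:3]=Ro.from_euler('xyz',s['eef_rot']).as_matrix();T[:3,3]=s['eef_pos']
    M=np.linalg.inv(T@c['hand_eye']);c['R'],c['t']=M[:3,:3],M[:3,3]
    np.save(f'pics/{name}.npy',c,allow_pickle=True); return c
E
python3 - <<'E'
from h import *
c=load('top0')
for n,p,z in [('stamp',(366,208),24),('jig',(262,226),10),('knob',(242,229),64),('teal',(423,248),18),('runner',(430,212),21),('gold',(263,161),34),('mag',(195,224),19)]: print(n,onz(c,p,z).round())
im=c['frame'][:,:,::-1]
a=cv2.resize(im[150:260,220:450],None,fx=3.4,fy=3.4,interpolation=cv2.INTER_CUBIC);cv2.imwrite('pics/crop0.png',a);print(a.shape)
E
```

```text
stamp [ 527. -178.   24.]
jig [456. 196.  10.]
knob [441. 259.  64.]
teal [ 388. -383.   18.]
runner [ 517. -409.   21.]
gold [690. 197.  34.]
mag [458. 436.  19.]
(374, 782, 3)
```

View pics/crop0.png

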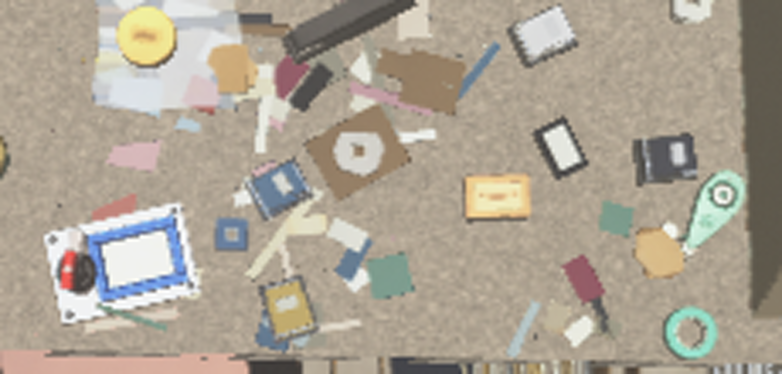

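The crop shows the stamp at crop (497,197), with its long side along world y. The jig is at crop (137,258), its knob end towards +y and turned slightly. Next I move over the stamp.

Emit:
jog_arm([
  [0.3,0.6,0.1,0,0,0.15,0],
  [0.6,1,0.2,0,0,0.3,0],
  [0.8,1,0.2,0,0,0.35,0],
])

```text
clock: 0.4
eef_pos: [310.3, -395.0, 233.0]
eef_rot: [-3.141, -0.0, 0.829]
wrist_force: [0.3, -0.4, 1.1]
finger_gap: 93.8
finger_force: 0.0
```

Emit:
jog_arm([
  [0.3,0.3,0,0,0,0.08,0],
  [0.5,0.6,0,0,0,0.16,0],
  [0.7,0.9,0,0,0,0.24,0],
  [0.8,1,0,0,0,0.3,0],
])

```text
clock: 0.73
eef_pos: [407.8, -273.9, 232.9]
eef_rot: [-3.142, -0.0, 1.304]
wrist_force: [0.1, -1.1, -0.4]
finger_gap: 93.9
finger_force: 0.0
```

Emit:
jog_arm([
  [0.3,0.3,0,0,0,0.07,0],
  [0.6,0.6,0,0,0,0.07,0],
  [0.8,0.6,0,0,0,0.07,0],
  [0.8,0.6,0,0,0,0.07,0],
  [0.8,0.6,0,0,0,0.07,0],
])

```text
clock: 1.15
eef_pos: [503.5, -203.7, 232.0]
eef_rot: [-3.14, -0.0, 1.408]
wrist_force: [-0.0, 0.5, -0.4]
finger_gap: 94.6
finger_force: 0.0
```

```bash
python3 - <<'E'
from h import *
c=wrist('w1');s=manip.read_state();print(s['eef_pos'],s['eef_rot'],s['joints'],s['clock'])
R,t=c['R'],c['t']
for P in [(527,-178,24)]:
    q=R@P+t;print(q[:2]/q[2]*f(c)+[c['cx'],c['cy']])
E
```

```text
[ 502.64338593 -204.4584729   232.22978267] [-3.14032342e+00 -2.06866901e-04  1.40701664e+00] [-4.53745807e-01  2.70081112e-01  1.51507710e+00 -1.68477756e-04
  1.35770983e+00 -2.89930521e-01] 1.2
[332.87723571 155.86213586]
```

View pics/w1.png

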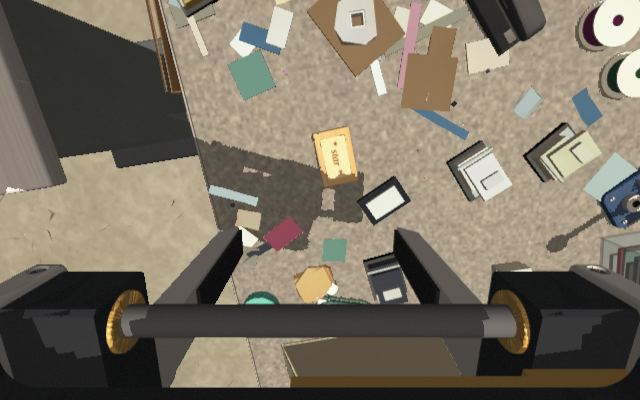

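The wrist view shows the stamp ("star") at (335,156), where it was predicted. I move closer, directly above it, for the second view and measure the block's top face.

Emit:
jog_arm([
  [0.15,0.15,-0.3,0,0,0.05,0],
  [0.2,0.2,-0.6,0,0,0.1,0],
  [0.2,0.2,-0.6,0,0,0.1,0],
  [0.2,0.2,-0.6,0,0,0.1,0],
])

```text
clock: 1.53
eef_pos: [525.5, -181.2, 160.5]
eef_rot: [-3.139, -0.001, 1.56]
wrist_force: [-0.8, -0.5, 1.4]
finger_gap: 93.7
finger_force: 0.0
```

```bash
cat >> h.py <<'E'
def stampmask(c,near,amax=60000):
    hsv=cv2.cvtColor(c['frame'],cv2.COLOR_RGB2HSV)
    m=cv2.inRange(hsv,(10,90,170),(25,255,255))
    m=cv2.morphologyEx(m,cv2.MORPH_CLOSE,np.ones((7,7)))
    cs,_=cv2.findContours(m,cv2.RETR_EXTERNAL,cv2.CHAIN_APPROX_NONE)
    cs=[k for k in cs if cv2.contourArea(k)>200]
    k=min(cs,key=lambda k:np.hypot(*(cv2.minAreaRect(k)[0]-np.array(near))))
    return cv2.convexHull(k)
E
python3 - <<'E'
from h import *
c2=wrist('w2');s=manip.read_state();print(s['eef_pos'],s['eef_rot'],s['clock'])
c1=load('w1')
q=c2['R']@(527,-178,24)+c2['t'];n2=q[:2]/q[2]*f(c2)+[c2['cx'],c2['cy']];print(n2)
out=[]
for c,n in ((c1,(335,156)),(c2,n2)):
    h=stampmask(c,n)[:,0,:].astype(float)
    r=cv2.minAreaRect(h.astype(np.float32));print(r)
    W=np.array([onz(c,p,24)[:2] for p in h],np.float32)
    rw=cv2.minAreaRect(W);print('world z24',rw);out.append(r[0])
    o=c['frame'][:,:,::-1].copy();cv2.polylines(o,[h.astype(np.int32)],True,(255,0,0),1)
cv2.imwrite('pics/w2o.png',o)
print(tri(c1,out[0],c2,out[1]))
ct=load('top0'); 
for c,p in((c1,out[0]),(c2,out[1])): print('tri top',tri(c,p,ct,(366.2,207.9)))
E
```

```text
[ 526.30962678 -181.74809073  162.37723363] [3.14120508e+00 3.22351323e-04 1.55948620e+00] 1.5833
[318.99695945 189.50541085]
((335.25, 154.25001525878906), (50.7940788269043, 36.869834899902344), 78.69007110595703)
world z24 ((530.1248168945312, -177.27642822265625), (44.391212463378906, 61.998268127441406), 2.5214030742645264)
((321.0, 170.5), (25.0, 44.0), 90.0)
world z24 ((529.4036254882812, -158.593017578125), (25.331817626953125, 44.304603576660156), 89.35328674316406)
(array([ 535.31099826, -204.44143902, -239.4954044 ]), np.float64(10.929438087908146))
tri top (array([ 531.5075306 , -182.21929984,  -14.14401219]), np.float64(2.373481039376555))
tri top (array([ 533.22151763, -181.31754651,  -65.34919895]), np.float64(17.84571261626045))
```

View pics/w2o.png

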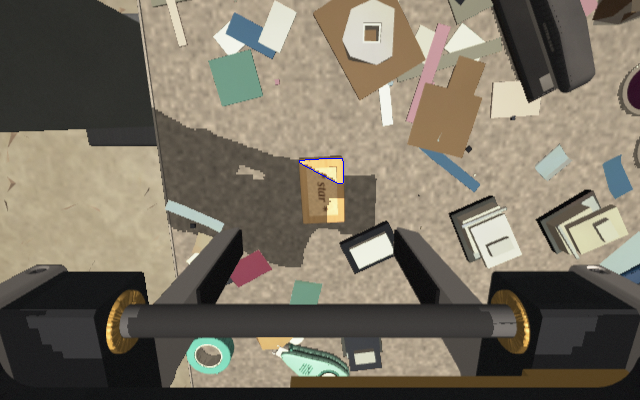

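The gripper's shadow splits the stamp, which spans (300–344, 158–223). I lower the brightness threshold so the mask covers the shaded part too.

```bash
sed -i 's/(10,90,170)/(8,100,70)/' h.py
python3 - <<'E'
from h import *
c1=load('w1');c2=load('w2');out=[]
for c,n in ((c1,(335,156)),(c2,(321,189))):
    h=stampmask(c,n)[:,0,:].astype(np.float32)
    r=cv2.minAreaRect(h);print(r)
    W=np.array([onz(c,p,24)[:2] for p in h],np.float32)
    rw=cv2.minAreaRect(W);print('world z24',rw);out.append(cv2.boxPoints(r))
a,b=out
for p in a:
    print(min((tri(c1,p,c2,q) for q in b),key=lambda t:t[1]))
print(c2['frame'][210,330],c2['frame'][210,308],c2['frame'][210,290])
E
```

```text
((335.6538391113281, 156.26925659179688), (55.30475616455078, 37.26206588745117), 78.69007110595703)
world z24 ((530.07958984375, -179.92596435546875), (44.63029479980469, 67.59519958496094), 2.454157590866089)
((321.7937316894531, 189.5502471923828), (66.19255828857422, 44.170005798339844), 87.61405944824219)
world z24 ((530.1573486328125, -179.1884765625), (44.57119369506836, 69.29535675048828), 2.4886600971221924)
(array([ 505.77364295, -147.26067555,    6.17032718]), np.float64(0.3045724509466918))
(array([ 552.31645992, -145.94915456,    5.28361278]), np.float64(0.4584301418770913))
(array([ 554.37946725, -212.08544587,   26.63589709]), np.float64(0.9278132199604082))
(array([ 508.29663175, -214.00953302,   25.65041041]), np.float64(0.8270412209318173))
[250 243 187] [135 105  69] [87 81 71]
```

Stamp centre (530, -179.5), yaw 2.5°, size about 44.6 × 68. I descend in two steps.

Emit:
jog_arm([
  [0.033,0.015,-0.3,0,0,0.035,0],
  [0.033,0.015,-0.6,0,0,0.035,0],
  [0.033,0.015,-0.85,0,0,0.035,0],
  [0.033,0.015,-0.85,0,0,0.035,0],
  [0.033,0.015,-0.85,0,0,0.035,0],
])

```text
clock: 2.0
eef_pos: [530.9, -179.9, 60.7]
eef_rot: [3.141, 0.0, 1.616]
wrist_force: [0.1, -1.1, 0.6]
finger_gap: 93.9
finger_force: 0.0
```

```bash
python3 - <<'E'
from h import *
c2=wrist('w3');s=manip.read_state();print(s['eef_pos'],s['eef_rot'],s['clock'])
h=stampmask(c2,(321,220))[:,0,:].astype(np.float32)
print(cv2.minAreaRect(h));W=np.array([onz(c2,p,24)[:2] for p in h],np.float32);print(cv2.minAreaRect(W))
E
```

```text
[ 531.67568014 -180.08200531   61.89523027] [3.13867592e+00 1.42664762e-03 1.61606902e+00] 2.05
((316.0, 220.5), (93.0, 64.0), 90.0)
((530.1085815429688, -178.18560791015625), (44.31126403808594, 69.40478515625), 2.482708692550659)
```

Emit:
jog_arm([
  [-0.008,0.003,-0.2,0,0,0,0],
  [-0.008,0.003,-0.345,0,0,0,0],
  [-0.008,0.003,-0.345,0,0,0,0],
  [-0.008,0.003,-0.345,0,0,0,1],
  [-0.008,0.003,-0.345,0,0,0,1],
  [-0.008,0.003,-0.345,0,0,0,1],
  [-0.008,0.003,-0.345,0,0,0,1],
  [-0.008,0.003,-0.345,0,0,0,1],
], grip_force=25)

```text
clock: 2.72
eef_pos: [530.1, -178.7, 18.4]
eef_rot: [3.14, 0.001, 1.618]
wrist_force: [0.1, -0.2, -0.4]
finger_gap: 63.6
finger_force: 0.0
```

Emit:
jog_arm([
  [0,0,0,0,0,0,1],
  [0,0,0,0,0,0,1],
  [0,0,0,0,0,0,1],
  [0,0,0,0,0,0,1],
])

```text
clock: 3.05
eef_pos: [529.8, -178.6, 17.5]
eef_rot: [3.142, 0.0, 1.618]
wrist_force: [-1.2, 1.3, 2.3]
finger_gap: 44.9
finger_force: 25.0
```

The grip is slightly low for clearing the frame, so I regrip 3 mm higher, then lift.

Emit:
jog_arm([
  [0,0,0,0,0,0,0.4],
  [0,0,0,0,0,0,0.4],
  [0,0,0.025,0,0,0,0.4],
  [0,0,0.025,0,0,0,0.4],
  [0,0,0.025,0,0,0,1],
  [0,0,0.025,0,0,0,1],
  [0,0,0.025,0,0,0,1],
  [0,0,0.025,0,0,0,1],
], grip_force=30)

```text
clock: 3.72
eef_pos: [529.8, -178.6, 20.5]
eef_rot: [3.142, 0.0, 1.618]
wrist_force: [-0.6, -0.1, 1.1]
finger_gap: 44.9
finger_force: 30.0
```

Emit:
jog_arm([
  [0,0,0,0,0,0,1],
  [0,0,0,0,0,0,1],
  [0,0,0.3,0,0,0,1],
  [0,0,0.6,0,0,0,1],
  [0,0,0.8,0,0,0,1],
  [0,0,1,0,0,0,1],
  [0,0,1,0,0,0,1],
])

```text
clock: 4.3
eef_pos: [531.4, -179.2, 145.2]
eef_rot: [3.135, 0.003, 1.618]
wrist_force: [0.1, 0.3, -0.6]
finger_gap: 44.8
finger_force: 30.0
```

Emit:
jog_arm([
  [0,0.3,0.2,0,0,0,1],
  [-0.1,0.6,0.3,0,0,0,1],
  [-0.2,0.9,0.4,0,0,0,1],
  [-0.3,1,0.4,0,0,0,1],
  [-0.3,1,0.4,0,0,0,1],
])

```text
clock: 4.72
eef_pos: [492.4, -56.1, 188.5]
eef_rot: [3.141, -0.0, 1.621]
wrist_force: [-0.2, 0.2, -1.5]
finger_gap: 44.9
finger_force: 30.0
```

Emit:
jog_arm([
  [0,0.3,0,0,0,0,1],
  [-0.1,0.6,0,0,0,0,1],
  [-0.1,0.9,0,0,0,0,1],
  [-0.1,1,0,0,0,0,1],
  [-0.1,1,0,0,0,0,1],
])

```text
clock: 5.13
eef_pos: [481.8, 63.1, 187.8]
eef_rot: [-3.141, -0.0, 1.621]
wrist_force: [0.8, -0.2, -0.9]
finger_gap: 44.5
finger_force: 30.0
```

Emit:
jog_arm([
  [0,0.2,0,0,0,0,1],
  [0,0.35,0,0,0,0,1],
  [0,0.35,0,0,0,0,1],
  [0,0.35,0,0,0,0,1],
])

```text
clock: 5.47
eef_pos: [482.0, 102.6, 187.9]
eef_rot: [-3.141, 0.0, 1.618]
wrist_force: [-0.1, -1.2, -1.1]
finger_gap: 44.7
finger_force: 30.0
```

```bash
python3 - <<'E'
from h import *
c=wrist('j1');s=manip.read_state();print(s['eef_pos'],s['eef_rot'],s['joints'],s['clock'],s['finger_gap'])
E
```

```text
[481.95286631 102.25450176 187.93696016] [-3.14078411e+00  4.10986984e-04  1.61772570e+00] [ 1.34891728e-01  1.96426526e-01  1.71162012e+00 -3.58461219e-04
  1.23438755e+00  8.80809916e-02] 5.5167 45.08951113290264
```

View pics/j1.png

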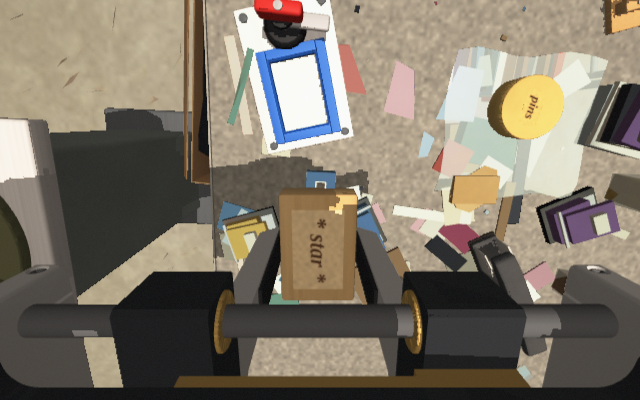

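The view shows the held stamp at (317,245), the blue frame centred near (300,92) and the knob's wing at (278,10). I measure here and again from 40 mm further on.

Emit:
jog_arm([
  [-0.1,0.2,0,0,0,0,1],
  [-0.2,0.35,0.1,0,0,0,1],
  [-0.2,0.35,0.1,0,0,0,1],
  [-0.2,0.35,0.1,0,0,0,1],
])

```text
clock: 5.85
eef_pos: [458.0, 144.8, 200.7]
eef_rot: [3.141, 0.0, 1.618]
wrist_force: [1.4, 0.2, -1.3]
finger_gap: 44.8
finger_force: 30.0
```

```bash
cat >> h.py <<'E'
def blue(c,near):
    hsv=cv2.cvtColor(c['frame'],cv2.COLOR_RGB2HSV)
    m=cv2.inRange(hsv,(104,150,60),(122,255,255))
    m=cv2.morphologyEx(m,cv2.MORPH_OPEN,np.ones((2,2)))
    cs,hi=cv2.findContours(m,cv2.RETR_CCOMP,cv2.CHAIN_APPROX_NONE)
    o=[i for i in range(len(cs)) if hi[0][i][3]<0 and cv2.contourArea(cs[i])>2000]
    i=min(o,key=lambda i:np.hypot(*(cv2.minAreaRect(cs[i])[0]-np.array(near))))
    ins=[cs[j] for j in range(len(cs)) if hi[0][j][3]==i]
    return cv2.convexHull(cs[i])[:,0,:],(cv2.convexHull(max(ins,key=cv2.contourArea))[:,0,:] if ins else None)
def wrect(c,h,z): return cv2.minAreaRect(np.array([onz(c,p,z)[:2] for p in h],np.float32))
E
python3 - <<'E'
from h import *
c2=wrist('j2');s=manip.read_state();print(s['eef_pos'],s['eef_rot'],s['clock'])
c1=load('j1')
q=c2['R']@onz(c1,(300,92),14)+c2['t'];n2=q[:2]/q[2]*f(c2)+[c2['cx'],c2['cy']];print(n2)
B=[]
for c,n in((c1,(300,92)),(c2,n2)):
    o,i=blue(c,n);r=cv2.minAreaRect(o);print('outer px',r,'z14',wrect(c,o,14))
    if i is not None: print('inner z4',wrect(c,i,4),'z14',wrect(c,i,14))
    B.append(cv2.boxPoints(r))
for p in B[0]: print(min((tri(c1,p,c2,q) for q in B[1]),key=lambda t:t[1]))
o=c2['frame'][:,:,::-1].copy();cv2.polylines(o,[blue(c2,n2)[0]],True,(0,255,255),1);i=blue(c2,n2)[1]
if i is not None: cv2.polylines(o,[i],True,(0,255,0),1)
cv2.imwrite('pics/j2o.png',o)
E
```

```text
[458.14507325 144.3681635  200.33798762] [3.14127060e+00 2.78311836e-04 1.61764434e+00] 5.9
[320.29996025 133.24074277]
outer px ((299.85943603515625, 91.58222961425781), (94.61031341552734, 69.21952056884766), 78.11134338378906) z14 ((459.0421142578125, 200.43988037109375), (71.21200561523438, 94.6080551147461), 14.356886863708496)
inner z4 ((459.1017150878906, 199.98220825195312), (52.04174041748047, 75.3456039428711), 14.440321922302246) z14 ((459.6694030761719, 199.29086303710938), (50.573970794677734, 73.22061157226562), 14.440363883972168)
outer px ((320.0031433105469, 133.14039611816406), (84.72307586669922, 64.70401000976562), 78.40782928466797) z14 ((458.8499755859375, 200.44403076171875), (71.38551330566406, 94.36939239501953), 14.390434265136719)
inner z4 ((459.1007385253906, 199.78944396972656), (52.159603118896484, 75.61307525634766), 14.245460510253906) z14 ((458.9881896972656, 200.27264404296875), (50.740081787109375, 73.55538177490234), 14.245388984680176)
(array([413.16876863, 237.62545484,  16.40837001]), np.float64(0.6227030765225509))
(array([481.55092902, 254.2281412 ,  15.66265297]), np.float64(0.3612233558163455))
(array([507.79094804, 163.97061154,  12.24141727]), np.float64(0.08959218625592193))
(array([433.99864931, 145.21058131,  13.29256915]), np.float64(0.06825896494150477))
```

View pics/j2o.png

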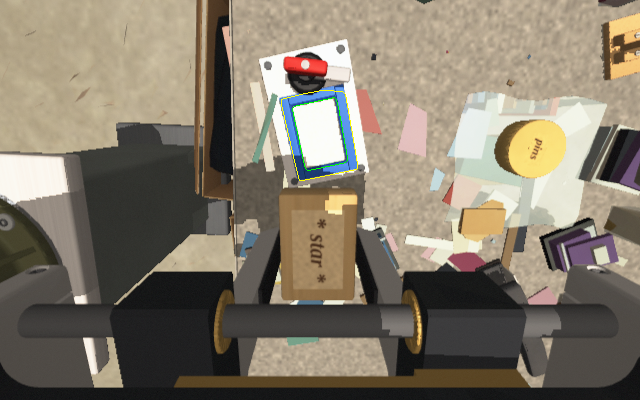

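The outlines fit the frame: window centre (459, 200.3), yaw 14.35°, frame top at about z 14. The wing is at (307,66). Next I measure the stamp in the hand and the knob.

```bash
python3 - <<'E'
from h import *
for n,tc in(('j1',(481.97,102.4,187.9)),('j2',(458.1,144.5,200.4))):
    c=load(n);hsv=cv2.cvtColor(c['frame'],cv2.COLOR_RGB2HSV)
    m=cv2.inRange(hsv,(8,90,60),(25,255,255));m[:180]=0;m[305:]=0;m[:,:270]=0;m[:,365:]=0
    m=cv2.morphologyEx(m,cv2.MORPH_OPEN,np.ones((5,5)))
    cs,_=cv2.findContours(m,0,1);k=cv2.convexHull(max(cs,key=cv2.contourArea))[:,0,:]
    r=wrect(c,k,tc[2]+3.5);print('held',cv2.minAreaRect(k),r,np.array(r[0])-tc[:2])
    hsv[180:]=0
    m=cv2.inRange(hsv,(0,170,90),(6,255,255))|cv2.inRange(hsv,(174,170,90),(180,255,255))
    m[:,:230]=0;m[:,345:]=0
    cs,_=cv2.findContours(m,0,1);k=cv2.convexHull(max(cs,key=cv2.contourArea))[:,0,:]
    print('wing',cv2.minAreaRect(k),wrect(c,k,74),k[:,1].min())
E
```

```text
held ((320.80511474609375, 243.6278076171875), (114.10875701904297, 82.2142562866211), 87.70938873291016) ((485.45965576171875, 103.70597839355469), (50.269439697265625, 69.8187026977539), 2.9921679496765137) [3.48965576 1.30597839]
wing ((278.1219787597656, 6.4024434089660645), (48.7003059387207, 15.349983215332031), 6.340191841125488) ((442.5756530761719, 262.7427978515625), (11.215317726135254, 39.58327865600586), 86.95767211914062) 0
held ((318.0, 243.5), (111.0, 78.0), 90.0) ((458.32464599609375, 145.54620361328125), (44.6392707824707, 69.72248840332031), 2.6061253547668457) [0.224646   1.04620361]
wing ((305.06707763671875, 64.8963394165039), (42.95786666870117, 14.5769624710083), 6.340191841125488) ((441.93011474609375, 263.5489196777344), (12.123083114624023, 38.21759796142578), 86.73309326171875) 57
```

Knob axis at about (442, 263.4), in line with the jig pose; the wing stands about 0.3 rad clockwise already. I move over the window.

Emit:
jog_arm([
  [0,0.25,0,0,0,0.06,1],
  [0.007,0.465,0,0,0,0.13,1],
  [0.007,0.465,-0.3,0,0,0.13,1],
  [0.007,0.465,-0.6,0,0,0.13,1],
  [0.007,0.465,-0.9,0,0,0.13,1],
  [0.007,0.465,-1,0,0,0.13,1],
  [0.007,0.465,-1,0,0,0.13,1],
  [0.007,0.465,-1,0,0,0.13,1],
])

```text
clock: 6.57
eef_pos: [459.0, 200.3, 80.2]
eef_rot: [-3.14, 0.0, 1.821]
wrist_force: [-0.1, 0.8, -0.1]
finger_gap: 44.7
finger_force: 30.0
```

```bash
python3 - <<'E'
from h import *
for i in range(3):
    c=wrist('k%d'%i);s=manip.read_state();print(s['eef_pos'],s['eef_rot'],s['clock'])
E
```

```text
[459.46924295 200.62093628  81.19895548] [3.14074430e+00 1.79703619e-05 1.82123940e+00] 6.6167
[459.62082051 200.87803104  81.68203773] [ 3.13962554e+00 -1.07793790e-04  1.82147087e+00] 6.6667
[459.56737514 201.05447879  81.81108214] [ 3.13922288e+00 -1.47928119e-04  1.82170257e+00] 6.7167
```

View pics/k2.png

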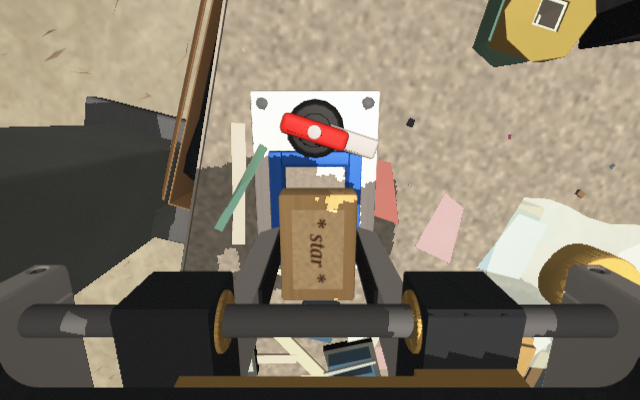

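The stamp is square over the window; wing at (315,131), clear of the stamp. Now I lower it slowly.

Emit:
jog_arm([
  [-0.004,-0.004,-0.2,0,0,0,1],
  [-0.004,-0.004,-0.34,0,0,0,1],
  [-0.004,-0.004,-0.38,0,0,0,1],
  [-0.004,-0.004,-0.4,0,0,0,1],
  [-0.004,-0.004,-0.42,0,0,0,1],
  [-0.004,-0.004,-0.43,0,0,0,1],
  [-0.004,-0.004,-0.44,0,0,0,1],
  [-0.004,-0.004,-0.44,0,0,0,1],
])

```text
clock: 7.38
eef_pos: [458.3, 200.8, 28.1]
eef_rot: [3.141, -0.0, 1.822]
wrist_force: [1.0, 0.0, -1.3]
finger_gap: 44.8
finger_force: 30.0
```

Emit:
jog_arm([
  [0,0,-0.01,0,0,0,1],
  [0,0,-0.015,0,0,0,1],
  [0,0,-0.02,0,0,0,1],
  [0,0,-0.025,0,0,0,1],
  [0,0,-0.025,0,0,0,1],
])

```text
clock: 7.8
eef_pos: [458.5, 201.3, 25.5]
eef_rot: [3.14, -0.001, 1.822]
wrist_force: [-2.8, 3.1, 7.3]
finger_gap: 45.0
finger_force: 30.0
```

Emit:
jog_arm([
  [-0.003,0.003,-0.008,0,0,0,1],
  [-0.003,0.003,-0.012,0,0,0,1],
  [-0.003,0.003,-0.012,0,0,0,1],
])

```text
clock: 8.05
eef_pos: [458.6, 201.5, 25.3]
eef_rot: [3.139, -0.0, 1.822]
wrist_force: [-6.4, -2.5, 25.7]
finger_gap: 44.7
finger_force: 30.0
```

Emit:
jog_arm([
  [0,0,0.01,0,0,0,1],
  [0,0,0.01,0,0,0,0.3],
  [0,0,0.01,0,0,0,0.3],
  [0,0,0.01,0,0,0,0.3],
  [0,0,0.01,0,0,0,0.3],
  [0,0,0.3,0,0,0,0.3],
  [0,0,0.6,0,0,0,0.3],
  [0,0,0.9,0,0,0,0.3],
])

```text
clock: 8.72
eef_pos: [457.2, 200.9, 132.1]
eef_rot: [-3.14, 0.0, 1.822]
wrist_force: [0.1, 0.2, -0.9]
finger_gap: 65.7
finger_force: 0.0
```

Emit:
jog_arm([
  [0,-0.3,0.3,0,0,0,0.3],
  [0,-0.4,0.4,0,0,0,0.3],
  [0,-0.4,0.4,0,0,0,0.3],
  [0,-0.4,0.4,0,0,0,0.3],
])

```text
clock: 9.05
eef_pos: [458.0, 152.8, 179.6]
eef_rot: [3.14, -0.0, 1.821]
wrist_force: [-0.1, -0.2, -0.4]
finger_gap: 65.5
finger_force: 0.0
```

```bash
python3 - <<'E'
from h import *
c=wrist('s1');s=manip.read_state();print(s['eef_pos'],s['eef_rot'],s['clock'],s['wrist_force'])
q=c['R']@(459,200.3,28)+c['t'];n=q[:2]/q[2]*f(c)+[c['cx'],c['cy']];print(n)
h=stampmask(c,n)[:,0,:]
print(cv2.minAreaRect(h),wrect(c,h,28))
o,i=blue(c,n);print(wrect(c,o,14))
x,y=n.astype(int);a=c['frame'][max(y-110,0):y+90,x-130:x+130,::-1];cv2.imwrite('pics/s1c.png',cv2.resize(a,None,fx=2.5,fy=2.5))
E
```

```text
[457.53797739 153.18354858 178.51239033] [-3.14098797e+00 -1.37117921e-04  1.82149384e+00] 9.1 [-0.02493697 -0.3401514  -0.48954559]
[329.41186292 145.74478835]
((329.5, 144.5), (65.0, 43.0), 90.0) ((458.8326110839844, 200.572265625), (44.09591293334961, 66.2777099609375), 14.484406471252441)Traceback (most recent call last):
  File "<stdin>", line 6, in <module>
  File "h.py", line 35, in blue
    i=min(o,key=lambda i:np.hypot(*(cv2.minAreaRect(cs[i])[0]-np.array(near))))
ValueError: min() iterable argument is empty
```

The stamp measures (458.8, 200.6), yaw 14.5°, within 0.5 mm of the window. I press both ends lightly with closed fingertips to seat it and check its height.

Emit:
jog_arm([
  [0.05,0.23,0,0,0,0,1],
  [0.05,0.23,-0.3,0,0,0,1],
  [0.05,0.23,-0.6,0,0,0,1],
  [0.05,0.23,-0.9,0,0,0,1],
  [0.05,0.23,-1,0,0,0,1],
  [0.05,0.23,-1,0,0,0,1],
  [0.05,0.23,-1,0,0,0,1],
  [0.05,0.23,-1,0,0,0,1],
])

```text
clock: 9.77
eef_pos: [464.0, 181.2, 59.8]
eef_rot: [3.141, -0.0, 1.823]
wrist_force: [0.4, -0.2, 0.7]
finger_gap: 15.8
finger_force: 0.0
```

Emit:
jog_arm([
  [0,0,-0.12,0,0,0,1],
  [0,0,-0.16,0,0,0,1],
  [0,0,-0.17,0,0,0,1],
  [0,0,-0.18,0,0,0,1],
  [0,0,-0.18,0,0,0,1],
])

```text
clock: 10.18
eef_pos: [464.0, 180.8, 38.2]
eef_rot: [3.141, -0.0, 1.822]
wrist_force: [0.3, -0.1, -0.4]
finger_gap: 0.4
finger_force: 0.0
```

Emit:
jog_arm([
  [0,0,-0.008,0,0,0,1],
  [0,0,-0.016,0,0,0,1],
  [0,0,-0.024,0,0,0,1],
  [0,0,-0.024,0,0,0,1],
])

```text
clock: 10.52
eef_pos: [464.1, 180.8, 36.1]
eef_rot: [3.141, 0.0, 1.822]
wrist_force: [-6.1, -2.0, 18.4]
finger_gap: 0.5
finger_force: 9.3
```

The near end is at 28.1 mm, which means seated. Now the far end.

Emit:
jog_arm([
  [0,0,0.1,0,0,0,1],
  [-0.083,0.32,0.1,0,0,0,1],
  [-0.083,0.32,0.1,0,0,0,1],
  [-0.083,0.32,0.02,0,0,0,1],
  [-0.083,0.32,0.01,0,0,0,1],
  [-0.083,0.32,0.005,0,0,0,1],
  [-0.083,0.32,0,0,0,0,1],
  [-0.083,0.32,0,0,0,0,1],
])

```text
clock: 11.18
eef_pos: [454.1, 219.8, 36.1]
eef_rot: [3.14, -0.002, 1.822]
wrist_force: [-12.8, 8.4, 29.6]
finger_gap: 0.6
finger_force: 14.5
```

Both ends are seated at z 28. I refine the knob from the stored views, then raise and turn the gripper above it.

```bash
python3 - <<'E'
from h import *
P=[]
for n in('j2','k0','k2','s1'):
    c=load(n);hsv=cv2.cvtColor(c['frame'],cv2.COLOR_RGB2HSV);hsv[175:]=0
    m=cv2.inRange(hsv,(0,170,90),(6,255,255))|cv2.inRange(hsv,(174,170,90),(180,255,255))
    m[:,:230]=0;m[:,400:]=0
    cs,_=cv2.findContours(m,0,1);k=cv2.convexHull(max(cs,key=cv2.contourArea))[:,0,:]
    r=cv2.minAreaRect(k);print(n,r,wrect(c,k,74));P.append((c,r[0]))
print(tri(*P[0],*P[2]),tri(*P[3],*P[2]))
E
```

```text
j2 ((305.06707763671875, 64.8963394165039), (42.95786666870117, 14.5769624710083), 6.340191841125488) ((441.93011474609375, 263.5489196777344), (12.123083114624023, 38.21759796142578), 86.73309326171875)
k0 ((315.0000305175781, 130.5), (68.62142944335938, 21.187259674072266), 18.434947967529297) ((441.7032470703125, 264.23577880859375), (11.648155212402344, 38.21580123901367), 86.37372589111328)
k2 ((313.9000244140625, 131.30001831054688), (68.30518341064453, 20.87103271484375), 18.43494987487793) ((441.7652587890625, 264.254638671875), (11.591131210327148, 38.42162322998047), 86.0731201171875)
s1 ((330.7099609375, 70.83390045166016), (46.23927688598633, 15.399404525756836), 19.17900848388672) ((441.7569274902344, 263.54388427734375), (12.009770393371582, 38.27621841430664), 86.46382904052734)
(array([441.64108887, 264.15776772,  70.18672598]), np.float64(0.11155987374711365)) (array([441.5920343 , 264.14419028,  70.15827533]), np.float64(0.010726172292771764))
```

Emit:
jog_arm([
  [0,0,0.3,0,0,0.07,0.4],
  [0,0,0.6,0,0,0.15,0.4],
  [-0.05,0.2,0.9,0,0,0.23,0.4],
  [-0.09,0.36,1,0,0,0.3,0.4],
  [-0.09,0.36,1,0,0,0.38,0.4],
  [-0.09,0.36,1,0,0,0.46,0.4],
  [-0.09,0.36,1,0,0,0.53,0.4],
  [-0.09,0.36,1,0,0,0.6,0.4],
])

```text
clock: 11.85
eef_pos: [443.1, 261.5, 153.8]
eef_rot: [-3.141, -0.001, 2.77]
wrist_force: [0.4, 0.1, 0.7]
finger_gap: 50.3
finger_force: 0.0
```

Emit:
jog_arm([
  [0,0,0,0,0,0.07,0.4],
  [0,0,0,0,0,0.14,0.4],
  [0,0,0,0,0,0.2,0.4],
  [0,0,0,0,0,0.2,0.4],
  [0,0,0,0,0,0.2,0.4],
])

```text
clock: 12.27
eef_pos: [443.1, 261.7, 154.0]
eef_rot: [-3.141, -0.001, 3.075]
wrist_force: [0.4, -0.4, 0.2]
finger_gap: 56.6
finger_force: 0.0
```

Emit:
jog_arm([
  [-0.009,0.016,-0.3,0,0,0,0.4],
  [-0.009,0.016,-0.6,0,0,0,0.4],
  [-0.009,0.016,-0.7,0,0,0,0.4],
  [-0.009,0.016,-0.76,0,0,0,0.4],
  [-0.009,0.016,-0.76,0,0,0,0.4],
  [-0.009,0.016,-0.76,0,0,0,0.4],
])

```text
clock: 12.77
eef_pos: [442.3, 264.3, 64.1]
eef_rot: [3.141, 0.001, 3.077]
wrist_force: [-0.3, -0.1, 0.0]
finger_gap: 56.5
finger_force: 0.0
```

Emit:
jog_arm([
  [0,0,0,0,0,0,1],
  [0,0,0,0,0,0,1],
  [0,0,0,0,0,0,1],
  [0,0,0,0,0,0,1],
  [0,0,0,0,0,0,1],
  [0,0,0,0,0,0,1],
  [0,0,0,0,0,0,1],
  [0,0,0,0,0,0,1],
], grip_force=30)

```text
clock: 13.43
eef_pos: [442.0, 264.6, 63.6]
eef_rot: [3.141, 0.0, 3.079]
wrist_force: [-0.6, 2.8, -0.1]
finger_gap: 12.2
finger_force: 30.0
```

Wing gripped (12.2 mm). Push down.

Emit:
jog_arm([
  [0,0,-0.025,0,0,0,1],
  [0,0,-0.05,0,0,0,1],
  [0,0,-0.07,0,0,0,1],
  [0,0,-0.08,0,0,0,1],
  [0,0,-0.08,0,0,0,1],
])

```text
clock: 13.85
eef_pos: [442.2, 264.7, 54.5]
eef_rot: [3.141, 0.001, 3.079]
wrist_force: [-3.1, 2.8, 10.8]
finger_gap: 11.9
finger_force: 30.0
```

Emit:
jog_arm([
  [0,0,-0.005,0,0,-0.05,1],
  [0,0,-0.006,0,0,-0.1,1],
  [0,0,-0.006,0,0,-0.15,1],
  [0,0,-0.006,0,0,-0.2,1],
  [0,0,-0.006,0,0,-0.25,1],
  [0,0,-0.006,0,0,-0.3,1],
  [0,0,-0.006,0,0,-0.3,1],
])

```text
clock: 14.43
eef_pos: [442.3, 264.5, 54.4]
eef_rot: [3.141, 0.001, 2.603]
wrist_force: [-5.7, -1.0, 18.9]
finger_gap: 11.2
finger_force: 30.0
```

```bash
python3 -c "
from h import *
s=manip.read_state();print(s['eef_pos'],s['eef_rot'],s['wrist_force'],s['moment'],s['finger_gap'])"
```

```text
[442.27222907 264.49553938  54.37721132] [3.14056060e+00 6.31188561e-04 2.60259292e+00] [-5.67086218 -1.0014322  18.91429009] [-0.21198725  1.15796557 -0.04005601] 11.229923091273376
```

Emit:
jog_arm([
  [0,0,0,0,0,-0.06,1],
  [0,0,0,0,0,-0.12,1],
  [0,0,0,0,0,-0.18,1],
  [0,0,0,0,0,-0.24,1],
  [0,0,0,0,0,-0.3,1],
  [0,0,0,0,0,-0.36,1],
  [0,0,0,0,0,-0.38,1],
  [0,0,0,0,0,-0.38,1],
])

```text
clock: 15.1
eef_pos: [442.0, 264.3, 54.4]
eef_rot: [3.141, 0.0, 2.008]
wrist_force: [-8.3, -2.4, 20.7]
finger_gap: 11.7
finger_force: 30.1
```

```bash
python3 -c "
from h import *
s=manip.read_state();print(s['eef_pos'],s['eef_rot'],s['wrist_force'],s['moment'],s['finger_gap'])"
```

```text
[441.99797165 264.27128425  54.37941426] [3.14128691e+00 8.18151896e-05 2.00833788e+00] [-8.26154012 -2.40696197 20.66355119] [-0.59886427  1.72814066 -0.04683822] 11.651764908828113
```

Emit:
jog_arm([
  [0,0,0,0,0,-0.03,1],
  [0,0,0,0,0,-0.03,1],
  [0,0,0.008,0,0,-0.01,1],
  [0,0,0.008,0,0,0,0.4],
  [0,0,0.008,0,0,0,0.4],
  [0,0,0.008,0,0,0,0.4],
  [0,0,0.008,0,0,0,0.4],
  [0,0,0.008,0,0,0,0.4],
])

```text
clock: 15.77
eef_pos: [441.9, 264.2, 53.9]
eef_rot: [-3.141, 0.0, 2.01]
wrist_force: [-0.0, 0.1, 0.6]
finger_gap: 41.5
finger_force: 0.0
```

Emit:
jog_arm([
  [0,0,0.3,0,0,0,0.4],
  [0,0,0.6,0,0,0,0.4],
  [0,-0.3,0.9,0,0,0,0.4],
  [0.1,-0.6,1,0,0,0,0.4],
  [0.1,-0.9,1,0,0,0,0.4],
  [0.1,-1,1,0,0,0,0.4],
  [0.1,-1,1,0,0,0,0.4],
  [0.1,-1,1,0,0,0,0.4],
])

```text
clock: 16.43
eef_pos: [453.9, 144.2, 174.0]
eef_rot: [-3.141, -0.0, 2.009]
wrist_force: [0.0, -0.0, 0.7]
finger_gap: 56.2
finger_force: 0.0
```

```bash
python3 - <<'E'
from h import *
c=wrist('e1');s=manip.read_state();print(s['eef_pos'],s['eef_rot'],s['clock'],s['wrist_force'])
q=c['R']@(455,215,30)+c['t'];n=q[:2]/q[2]*f(c)+[c['cx'],c['cy']];print(n)
hsv=cv2.cvtColor(c['frame'],cv2.COLOR_RGB2HSV);m=cv2.inRange(hsv,(0,170,90),(6,255,255))|cv2.inRange(hsv,(174,170,90),(180,255,255))
cs,_=cv2.findContours(m,0,1)
for k in cs:
    if cv2.contourArea(k)>150: k=cv2.convexHull(k)[:,0,:];print('red',cv2.minAreaRect(k)[0],wrect(c,k,66))
h=stampmask(c,n)[:,0,:];print('stamp',wrect(c,h,28))
x,y=n.astype(int);x0,y0=max(x-140,0),max(y-110,0);a=c['frame'][y0:y0+220,x0:x0+280,::-1];cv2.imwrite('pics/e1c.png',cv2.resize(a,None,fx=2.5,fy=2.5));print(x0,y0)
E
```

```text
[453.82179778 144.82116815 173.83999566] [-3.14115955e+00 -2.85691789e-04  2.01033242e+00] 16.4833 [-0.27237763  0.22851774 -0.07658518]
[348.73831369 128.18680789]
red (364.4784240722656, 68.53913879394531) ((441.66473388671875, 263.42242431640625), (11.98553466796875, 38.37372589111328), 24.43616485595703)
stamp ((458.6316833496094, 199.92935180664062), (44.296607971191406, 66.72624206542969), 14.386197090148926)
208 18
```

View pics/e1c.png

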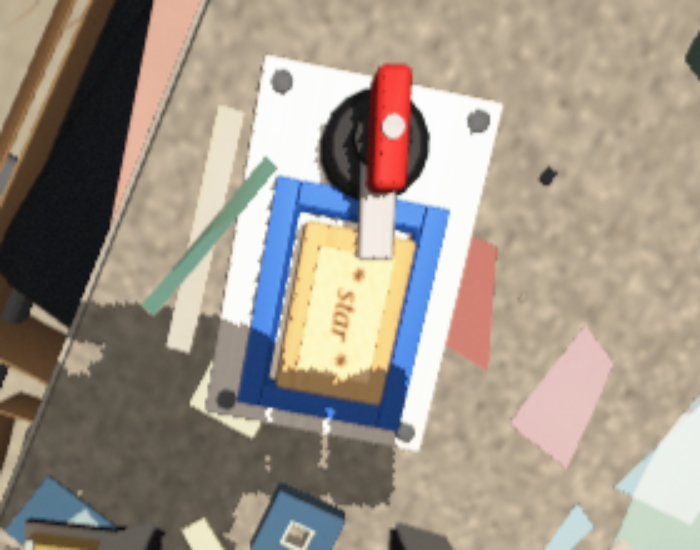

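The finger lies across the stamp's end at about 1.35 rad with the wing down by itself, and the stamp is flat and square at (458.6, 199.9). I hand in.

```bash
python3 -c "
from h import *
print(manip.sign_off())"
```

```text
the job is handed in; nothing more can be done
None
```

The stamp lies flat in the jig window and the knob is pushed down and turned to its stop, with its finger across the stamp's end; I handed the job in at about 16.5 s, and no verdict came back.

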